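# Seat a round bar against the end stop of a V-groove cradle

## Task

Take the longer of the two round aluminium bars from the notched rest and lay it in the V-groove of the long wooden cradle, with at least 5 cm left between its end and the end stop's block. Then slide it along the groove until its end touches the stop's domed button, press it there gently by feel for about a second without ever pushing hard, and let go so that it stays seated in the groove with its end on the button. Leave the other things where they are.

Things in the scene. Friction and masses are not known exactly. Their poses are not given: they have to be found in the camera images.
- long_bar: The longer plain aluminium round bar, 20 mm diameter, 150 mm long, 0.09 to 0.18 kg, loose; at the start level in one of the rest's two places (which one changes). Origin at its centre on its axis; x runs along the bar (either way round), each end face 75 mm from the origin. It may have rolled about x: trust only its x axis.
- short_bar: The shorter aluminium round bar, 20 mm diameter, 100 mm long, in the rest's other place. Origin at its centre, x along the bar. Leave it there (within 30 mm).
- bar_rest: Fixed wooden rest, base 96 x 136 x 10 mm; origin at the centre of its underside, z up. The bars lie along its x, centred at x = 0, y = +40 and -40 mm, axes 41.6 mm above the bench, each in V notches in posts 12 mm thick (x), 36 mm wide (y), 36 mm high at x = -35 and +35 mm; between the posts (58 mm clear) fingers can reach down both sides of a bar.
- cradle: Fixed wooden beam 320 mm long (x), 52 mm wide, with a straight 90 degree V-groove (8.5 mm deep, 17 mm wide) along its whole top; base 340 x 84 x 10 mm. Origin at the centre of the underside, z up; +x leads to the end stop. Top 40 mm above the bench at x = 0, falling 1.5 degrees towards +x; a seated bar's axis runs 5.6 mm above the top. It does not slide by itself; sliding it takes 0.5 to 2 N.
- end_stop: Rigid stop clamped across the beam (place along it changes), block 60 mm wide, its top 34 mm above the beam's. Origin on the bar's axis in the block's front face; x points along the groove, away from the bar. A steel button of 14 mm diameter with a domed end sticks out of that face towards the bar by 6 to 34 mm: set anew each time, not measured, rigid. Press on it with 4 to 8 N, never over 15.
- tape_measure: Yellow tape measure 61 x 76 x 66 mm standing on the bench between robot and work; origin at the centre of its underside. Bystander.
- jar: Jar with a blue lid, 64 mm diameter, 88 mm high, standing behind the work; origin at the centre of its underside. Bystander.

How it is judged:
On the way, in this order (a step that is already met when the one before it is completed fails the run):
1. the long bar lies in the groove, its end at least 47 mm short of the stop block's face, clear of any setting of the button (y of long_bar in the frame of end_stop between -0.003 and 0.003 m and z of long_bar in the frame of end_stop between -0.002 and 0.007 m and angle between the x axis of long_bar and the x axis of cradle, either way round below 0.05 rad and x of long_bar in the frame of end_stop between -0.24 and -0.122 m), for 0.2 s.
2. the bar, in the groove, presses on the end stop with more than 2.5 N for 0.4 s (y of long_bar in the frame of end_stop between -0.003 and 0.003 m and z of long_bar in the frame of end_stop between -0.002 and 0.007 m and angle between the x axis of long_bar and the x axis of cradle, either way round below 0.05 rad and contact force between long_bar and end_stop above 2.5 N), for 0.4 s.
At the end, for the whole second after the job is handed in: The long bar, let go by the robot, rests in the groove (axis within 3 mm of the groove's line sideways, along its direction within about 1.5 degrees), at rest, its end touching the stop's button (a contact force of at least 0.008 N, which the slope keeps up by itself) (y of long_bar in the frame of end_stop between -0.003 and 0.003 m and z of long_bar in the frame of end_stop between -0.002 and 0.007 m and angle between the x axis of long_bar and the x axis of cradle, either way round below 0.05 rad and contact force between long_bar and end_stop above 0.008 N and contact force between each of the fingers, the arm and anything else below 0.05 N and linear speed of long_bar below 0.01 m/s).
It fails at once if the end stop is pushed with more than 15 N (contact force between anything else and end_stop above 15 N).
It fails at once if the short bar is moved by more than 30 mm (distance of short_bar from where it was at the start of the episode above 0.03 m).
It fails at once if the tape measure is moved by more than 30 mm (distance of tape_measure from where it was at the start of the episode above 0.03 m).
It fails at once if the jar is moved by more than 30 mm (distance of jar from where it was at the start of the episode above 0.03 m).
It also fails if it takes over 72 s, if anything falls off the work surface, if the arm or the gripper's body presses on something with over 40 N, if the wrist force passes 120 N, or if a joint passes its speed limit or range.

## Robot

A 6-joint arm with a two-finger parallel gripper is mounted at the origin on a cart in front of the work surface, level with it; the furniture and walls round the work are solid. World frame = base frame: x ahead of the robot, y to its left, z up, the work surface at z = 0. Lengths are in m, angles in rad, forces in N, time in s.
With the tool pointing down it reaches from about 0.3 to 0.775 m from the base axis. Payload 14.6 kg.
Tool frame: the origin (TCP) lies on the centre line of the jaws, within the pads' length; the fingertips stand 11 mm ahead of it and the grasp point (between the pads) lies 8 mm behind it; y points along the fingers, x is the direction in which the jaws open and shut, and the axes are right-handed (so a half turn about y gives the same grasp; the last joint's range is limited). The gripper opens to 94 mm and grips with 3 to 60 N. Pads are 16 mm wide; open, the fingers measure 119 mm over their backs; the gripper's body (75 mm by 177 mm) begins 78 mm behind the grasp point.
Start: joints at [-1.394, 0.3, 1.521, -0, 1.321, -0.067], TCP at [0.133, -0.534, 0.216] pointing down, gripper open.
Joint ranges: [-3.03, 3.03], [-0.79, 2.21], [0.23, 2.52], [-1.04, 4.18], [0, 3.07], [-2.55, 2.55]. Speed limits (rad/s): [2.22, 2.22, 2.57, 3.14, 3.14, 3.14].

## Interface

Orientations are given as [roll, pitch, yaw] about the fixed x, y, z axes, in that order (R = Rz(yaw) Ry(pitch) Rx(roll)).
In Python, from station import ctrl, imaging gives the robot as it stands. The module is installed in compiled form; this text tells all that it offers.
- The arm moves only by the tool apply_moves, never from a script. Its argument "deltas" is a list of rows, each an object with "dp": the shift along the tool's x, y, z in m, a list of three; "roll": the turn about the tool's y in rad; "grip": the closure, from -1 (fully open) to 1 (shut). In form: [{"dp": [tx, ty, tz], "roll": roll, "grip": grip}, ...]. A call has 1 to 10 rows; each row shifts and turns the commanded pose from where the row before left it, along the tool's axes as they then stand; what a row does not reach is not made up. A row lasts 1/8 s, in which the tool goes at most 62.5 mm and 10.7 degrees, less where a joint would pass 70% of its speed; a pose out of reach is approached as far as the arm can. A call with a gripper value outside its range is refused whole. The fingers move at their own pace and stop on an object; "newtons" is the grip in N (left out, the last holds). Time passes only in rows, so rows that do not move let the fingers close. It gives the time, the measured TCP pose, the force and the opening at its end, in the units of the state.
- ctrl.get_obs(): the state, without advancing time (a new reading comes with each control period).
- imaging.camera(name): name is "scene" or "top"; returns the picture (384x512x3 uint8, blue, green, red); there is no depth.
- imaging.camera_info(name): a dict with "K" (3x3 intrinsics, pixels), "D" ([k1, k2, p1, p2, k3] as OpenCV has them; the pictures are not rectified), "world_from_camera" (4x4, takes a point from camera to world coordinates). Camera axes: x right, y down, z forward; pixel columns grow to the right and rows downward; lengths in m; the calibration is good to about 2 mm. A picture is of the moment at which its call begins. camera_info takes no time and is no camera call.
- ctrl.hand_in(): hands the job in, once; it reports no verdict.
The state is a dict: "time_s": time; "qpos": joint angles; "joint_vel": joint speeds; "tau": joint torques, N m; "ee_pos": TCP position; "eef_rot": TCP orientation; "force": force on the tool from outside, world axes, zero at the start; "moment": the same for the moment, N m; "grip_width": finger opening in m.
Only numpy, scipy, OpenCV 4.12 (cv2) and the standard library are available. Lean on these libraries where they do the work, as an engineer would, in place of code of your own. Each camera call takes 0.05 s, during which the arm holds its last target. There are 200 camera calls.

## Working session

There is one attempt and no reset: what is moved stays moved. The work goes in short steps, Python scripts to look and compute and a tool call to move; the robot and the scene stay as the last step left them, time stands still between calls to the robot, and variables do not carry over. Pictures are saved under pics/ and viewed, about 8 in all and at most 12, crops included, and the job is handed in when it is done.

Besides the shell and the picture viewer there is one more tool, called after "Emit:" as a command line: name --argument value ..., lists and objects as JSON in quotes. apply_moves: Moves the arm, as the interface text tells. Its arguments: {"type":"object","properties":{"deltas":{"type":"array"},"newtons":{"type":"number"}},"required":["deltas"]}

```bash
mkdir -p pics; ls
python3 - <<'E'
from station import ctrl, imaging
import cv2, json
o=ctrl.get_obs()
for k,v in o.items(): print(k,v)
for n in("scene","top"):
    im=imaging.camera(n); cv2.imwrite(f"pics/{n}0.png",im)
    i=imaging.camera_info(n); print(n,i)
E
```

```text
pics
time_s 0.0
qpos [-1.39362086e+00  3.00521690e-01  1.52155259e+00 -8.62692784e-06
  1.32070217e+00 -6.66191832e-02]
joint_vel [-0.00047917  0.00071267 -0.00170545  0.00100698  0.00072093 -0.00096924]
tau [ 1.36013603e-05 -5.31809449e+01 -3.52735555e+01  7.08349259e-02
  2.43481679e-02 -7.48760294e-05]
ee_pos [ 0.13270519 -0.5335032   0.21587063]
eef_rot [-1.57072586e+00  1.18172257e-03 -1.32699950e+00]
force [-0.44725891  1.08908641  0.07456009]
moment [ 0.00799833 -0.02618316 -0.00704785]
grip_width 0.0937750611353225
scene {'K': array([[469.24158007,   0.        , 257.48494489],
       [  0.        , 469.24158007, 190.90946405],
       [  0.        ,   0.        ,   1.        ]]), 'D': array([-0.17092613,  0.        ,  0.        ,  0.        ,  0.        ]), 'world_from_camera': array([[-0.53815506, -0.62599486,  0.56437538, -0.25835184],
       [-0.84284438,  0.40094539, -0.35896537,  0.47865224],
       [-0.00157324, -0.66885965, -0.74338704,  1.07626741],
       [ 0.        ,  0.        ,  0.        ,  1.        ]])}
top {'K': array([[490.23161679,   0.        , 260.16196889],
       [  0.        , 490.23161679, 196.4407048 ],
       [  0.        ,   0.        ,   1.        ]]), 'D': array([0.01105775, 0.        , 0.        , 0.        , 0.        ]), 'world_from_camera': array([[ 0.01597191, -0.98643557,  0.16337002,  0.30188691],
       [-0.99987101, -0.01548075,  0.00427913, -0.01604515],
       [-0.001692  , -0.16341729, -0.98655559,  1.37187134],
       [ 0.        ,  0.        ,  0.        ,  1.        ]])}
```

View pics/top0.png

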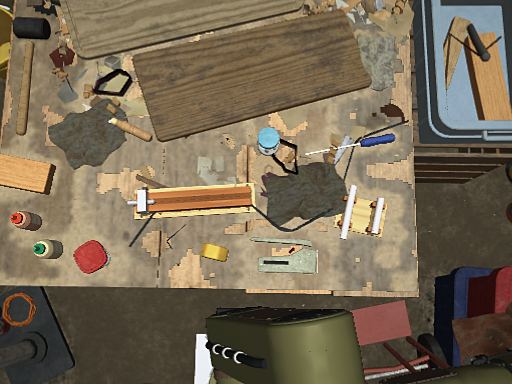

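View pics/scene0.png

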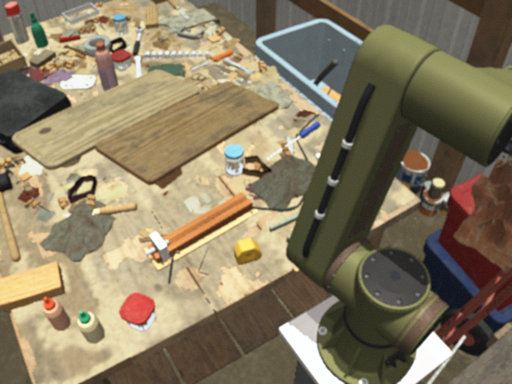

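The top view shows the cradle at about (195,200) with the stop at (141,201). The rest is at (362,213), with the long bar at (347,211) and the short one at (378,216). The jar is at (269,140) and the tape at (214,252). In the scene view the arm hides the rest.

```bash
cat > h.py <<'E'
import numpy as np, cv2
from station import ctrl, imaging
def ray(n,uv):
    i=imaging.camera_info(n); p=cv2.undistortPoints(np.array(uv,float).reshape(-1,1,2),i["K"],i["D"])[:,0]
    T=i["world_from_camera"]; d=np.c_[p,np.ones(len(p))]@T[:3,:3].T
    return T[:3,3],d/np.linalg.norm(d,axis=1)[:,None]
def plane(n,uv,z):
    c,d=ray(n,uv); return c+d*((z-c[2])/d[:,2])[:,None]
def proj(n,P):
    i=imaging.camera_info(n); T=np.linalg.inv(i["world_from_camera"])
    return cv2.projectPoints(np.array(P,float).reshape(-1,3),cv2.Rodrigues(T[:3,:3])[0],T[:3,3],i["K"],i["D"])[0][:,0]
def tri(a,b):
    c1,d1=ray("top",a);c2,d2=ray("scene",b);o=[]
    for x,y in zip(d1,d2):
        s=np.linalg.lstsq(np.c_[x,-y],c2-c1,rcond=None)[0]; p=c1+s[0]*x;q=c2+s[1]*y
        o.append(np.r_[(p+q)/2,np.linalg.norm(p-q)])
    return np.array(o)
E
python3 - <<'E'
from h import *
np.set_printoptions(precision=4,suppress=True)
P=plane("top",[[347,211],[378,216],[141,201],[252,196],[269,135],[214,252]],.042)
print(P);print(proj("scene",P)); print(proj("top",[[.133,-.534,.216]]))
t=cv2.imread("pics/top0.png");s=cv2.imread("pics/scene0.png")
a=cv2.resize(t[170:250,320:400],None,fx=5,fy=5,interpolation=2)
b=cv2.resize(t[170:230,125:265],None,fx=5,fy=5,interpolation=2)
c=cv2.resize(s[185:275,135:265],None,fx=5,fy=5,interpolation=2)
o=np.zeros((760,800,3),np.uint8)
cv2.imwrite("pics/b.png",np.vstack([b,np.hstack([cv2.resize(a,(300,300)),np.zeros((300,400,3),np.uint8)])]))
cv2.imwrite("pics/c.png",c)
E
```

```text
[[ 0.4855 -0.2483  0.042 ]
 [ 0.4731 -0.3327  0.042 ]
 [ 0.5043  0.3166  0.042 ]
 [ 0.523   0.0122  0.042 ]
 [ 0.6973 -0.0323  0.042 ]
 [ 0.3682  0.1119  0.042 ]]
[[326.4978 169.8434]
 [349.7694 162.0144]
 [156.9769 246.0713]
 [248.7311 196.2376]
 [231.72   155.9401]
 [247.6325 247.8233]]
[[489.2699 357.4813]]
```

View pics/b.png

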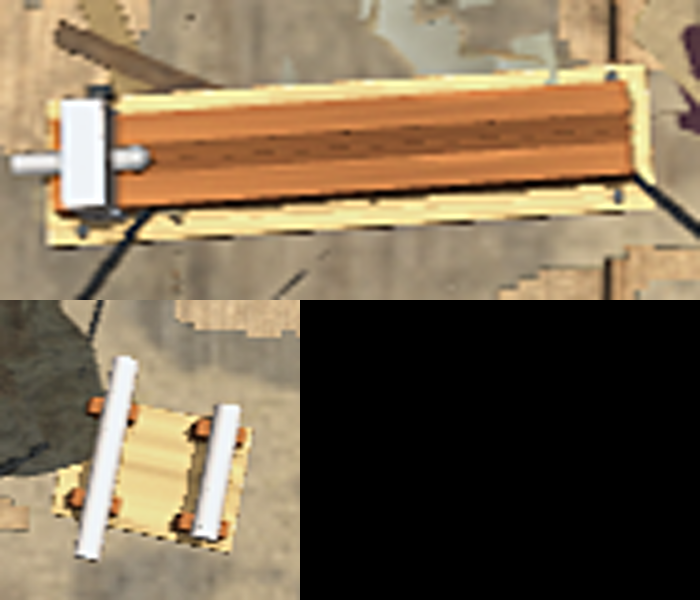

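View pics/c.png

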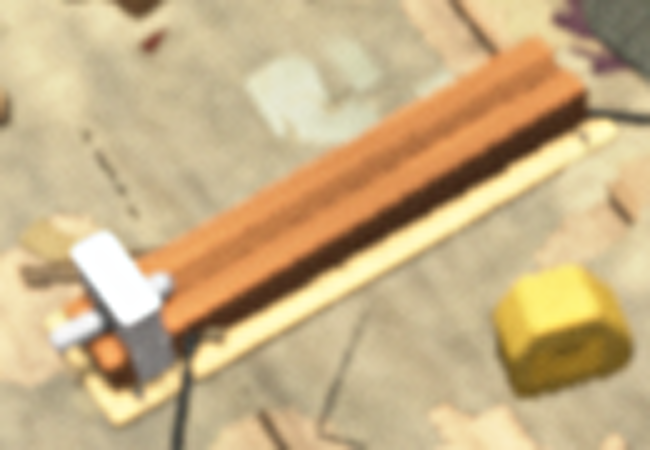

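The crops show the long bar on the rest's left place, spanning (325,180) to (344,240)-ish, and the stop with its button tip at top (155,201) and scene (169,241). Next I fit lines for the groove and the bar.

Run:
```python
from h import *
np.set_printoptions(precision=4,suppress=True)
t=cv2.imread("pics/top0.png");s=cv2.imread("pics/scene0.png")
# bars: bright, unsaturated
hsv=cv2.cvtColor(t,cv2.COLOR_BGR2HSV); m=((hsv[...,2]>185)&(hsv[...,1]<45)).astype(np.uint8); m[:, :325]=0; m[:175]=0;m[250:]=0;m[:,400:]=0
n,l,st,c=cv2.connectedComponentsWithStats(m)
for k in range(1,n):
    if st[k,4]<60: continue
    r=cv2.minAreaRect(np.argwhere(l==k)[:,::-1].astype(np.float32)); b=cv2.boxPoints(r)
    # pixel-centre hull, expand half a pixel at ends
    e=sorted([(np.linalg.norm(b[i]-b[i-1]),(b[i]+b[i-1])/2) for i in range(4)],key=lambda x:x[0])[:2]
    p0,p1=e[0][1],e[1][1]; d=(p1-p0)/np.linalg.norm(p1-p0); p0=p0-d/2;p1=p1+d/2
    for z in(.0416,.047):
        W=plane("top",[p0,p1],z); print(k,st[k],r[1],z,W.mean(0),"len",np.linalg.norm(W[1]-W[0]),"ang",np.arctan2(*(W[1]-W[0])[1::-1]))
# button, stop, groove: clicks from crops (crop px -> image px: (u+.5)/5-.5)
f=lambda P,o:(np.array(P,float)+.5)/5-.5+o
T=f([[152,157],[105,98],[107,211],[628,82],[634,176]],[125,170]);S=f([[172,284],[107,230],[161,297],[543,40],[586,88]],[135,185])
print(tri(T,S))
# groove centre by columns: darkest band in beam
g=cv2.cvtColor(t,cv2.COLOR_BGR2GRAY).astype(float)
pts=[];ed=[]
for u in range(165,249):
    v0=202-(u-160)*.075; col=g[:,u]; v=np.arange(int(v0-8),int(v0+9)); w=np.clip(np.median(col[v])-col[v]-5,0,None)
    r=np.abs(v-v0)<5; pts.append((u,(w*v*r).sum()/(w*r).sum()))
pts=np.array(pts); k=np.polyfit(pts[:,0],pts[:,1],1); res=pts[:,1]-np.polyval(k,pts[:,0]); print(k,res.std())
W=plane("top",[[u,np.polyval(k,u)] for u in(160,200,249)],.04); print(W, "yaw",np.arctan2(*(W[0]-W[2])[1::-1]))
for u in(170,200,240): print(u,g[185:217,u].astype(int))
```

```text
1 [340 185  17  54 340] (6.275716304779053, 54.1280517578125) 0.0416 [ 0.485  -0.2521  0.0416] len 0.15290788168172761 ang -0.20781862115063005
1 [340 185  17  54 340] (6.275716304779053, 54.1280517578125) 0.047 [ 0.4843 -0.2511  0.047 ] len 0.15228717932094096 ang -0.2078186211506301
2 [372 198  13  36 218] (6.2073822021484375, 35.692447662353516) 0.0416 [ 0.4757 -0.3321  0.0416] len 0.10168371469095094 ang -0.211220411960239
2 [372 198  13  36 218] (6.2073822021484375, 35.692447662353516) 0.047 [ 0.475  -0.3308  0.047 ] len 0.10127094772911707 ang -0.21122041196023889
[[0.5063 0.2801 0.0344 0.0007]
 [0.5335 0.3005 0.0671 0.0019]
 [0.4716 0.2952 0.074  0.0037]
 [0.5511 0.0164 0.0346 0.0037]
 [0.4998 0.0145 0.039  0.0028]]
[ -0.0656 211.1982] 0.13358832596033926
[[0.5062 0.2649 0.04  ]
 [0.5153 0.1552 0.04  ]
 [0.5264 0.0206 0.04  ]] yaw 1.6529263074942593
170 [142 143 132 240 229 226 176 133 141 145 147 154 138  99 106 109  88 106
 121 146 142 146 144 157 165   8  61 222 217 227 221 226]
200 [144 237 216 217 172 128 135 133 133 145 132  92  95  99  83  95 112 145
 135 137 129 144 158   7  47 158 212 224 223 240  50 153]
240 [230 203 136 142 140 144 145 155  98  98 102 108 101 101 153 149 140 143
 147 155  85  14 159 222 210 224 212 210 162 174 173 172]
```

Emit:
apply_moves --deltas '[{"dp":[0,0,0],"roll":0.15,"grip":-1},{"dp":[0,0,0],"roll":0.15,"grip":-1},{"dp":[0,0,0],"roll":0.152,"grip":-1},{"dp":[-0.035,0,0.0285],"roll":0,"grip":-1},{"dp":[-0.035,0,0.0285],"roll":0,"grip":-1},{"dp":[-0.035,0,0.0285],"roll":0,"grip":-1},{"dp":[-0.035,0,0.0285],"roll":0,"grip":-1},{"dp":[-0.035,0,0.0285],"roll":0,"grip":-1},{"dp":[-0.035,0,0.0285],"roll":0,"grip":-1},{"dp":[-0.035,0,0.0285],"roll":0,"grip":-1}]' --newtons 15

```text
time_s: 1.35
ee_pos: [0.3795, -0.3341, 0.2163]
eef_rot: [-1.571, 0.0, -1.779]
force: [0.6, -0.6, 0.4]
grip_width: 0.0939
```

Run:
```python
from h import *
s=imaging.camera("scene");cv2.imwrite("pics/scene1.png",s)
a=np.array([.485,-.252,.0416]);d=.075*np.array([np.cos(-.2078),np.sin(-.2078),0])
P=proj("scene",[a-d,a,a+d]);print(P)
cv2.imwrite("pics/d.png",cv2.resize(s[100:300,200:450],None,fx=3,fy=3,interpolation=2))
```

```text
[[338.56828808 186.22291022]
 [327.50203235 169.5777266 ]
 [317.07576979 153.96785669]]
```

View pics/d.png

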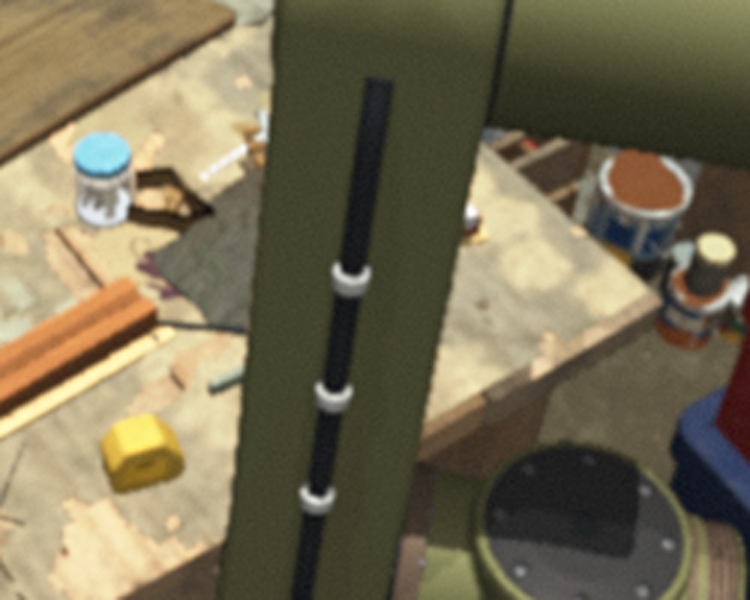

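The upper arm still hides the bar from the scene camera: its projected place, (327,170), falls on the arm. The bar lengths and the 80 mm spacing from the top view fit the stated height, so I go on by feel and check both views over the cradle.

Emit:
apply_moves --deltas '[{"dp":[-0.034,0,0.0288],"roll":0,"grip":-1},{"dp":[-0.034,0,0.0288],"roll":0,"grip":-1},{"dp":[-0.034,0,0.0288],"roll":0,"grip":-1},{"dp":[0,0.04,0],"roll":0,"grip":-1},{"dp":[0,0.04,0],"roll":0,"grip":-1},{"dp":[0,0.04,0],"roll":0,"grip":-1},{"dp":[0,0,0],"roll":0,"grip":-1}]'

```text
time_s: 2.28
ee_pos: [0.4829, -0.2525, 0.0941]
eef_rot: [-1.576, 0.002, -1.779]
force: [0.6, 0.0, 1.1]
grip_width: 0.0939
```

Emit:
apply_moves --deltas '[{"dp":[0,0.02,0.001],"roll":0,"grip":-1},{"dp":[0,0.02,0.001],"roll":0,"grip":-1},{"dp":[0,0.004,0],"roll":0,"grip":-1},{"dp":[0,0,0],"roll":0,"grip":-1},{"dp":[0,0,0],"roll":0,"grip":-1}]'

```text
time_s: 2.9
ee_pos: [0.4866, -0.254, 0.0537]
eef_rot: [-1.569, -0.001, -1.779]
force: [0.1, 0.2, 0.1]
grip_width: 0.0941
```

Emit:
apply_moves --deltas '[{"dp":[-0.0015,0.004,0],"roll":0,"grip":-1},{"dp":[0,0,0],"roll":0,"grip":-1},{"dp":[0,0,0],"roll":0,"grip":1},{"dp":[0,0,0],"roll":0,"grip":1},{"dp":[0,0,0],"roll":0,"grip":1},{"dp":[0,0,0],"roll":0,"grip":1},{"dp":[0,0,0],"roll":0,"grip":1},{"dp":[0,0,0],"roll":0,"grip":1}]' --newtons 15

```text
time_s: 3.9
ee_pos: [0.4865, -0.2523, 0.0485]
eef_rot: [-1.571, -0.0, -1.779]
force: [0.2, -0.1, 0.0]
grip_width: 0.0377
```

Emit:
apply_moves --deltas '[{"dp":[0,0,0],"roll":0,"grip":1},{"dp":[0,0,0],"roll":0,"grip":1},{"dp":[0,0,0],"roll":0,"grip":1},{"dp":[0,0,0],"roll":0,"grip":1}]' --newtons 20

```text
time_s: 4.4
ee_pos: [0.4869, -0.2505, 0.0486]
eef_rot: [-1.571, 0.003, -1.779]
force: [1.8, 14.1, 5.4]
grip_width: 0.0193
```

Emit:
apply_moves --deltas '[{"dp":[-0.002,-0.005,0],"roll":0,"grip":1},{"dp":[0,-0.015,0],"roll":0,"grip":1},{"dp":[0,-0.03,0],"roll":0,"grip":1},{"dp":[0,-0.03,0],"roll":0,"grip":1},{"dp":[0,-0.03,0],"roll":0,"grip":1},{"dp":[0,0,0],"roll":0,"grip":1},{"dp":[0,0,0],"roll":0,"grip":1}]'

```text
time_s: 5.28
ee_pos: [0.4865, -0.2502, 0.1577]
eef_rot: [-1.572, 0.0, -1.779]
force: [-0.7, 0.3, -2.0]
grip_width: 0.0194
```

Emit:
apply_moves --deltas '[{"dp":[0,0,0],"roll":-0.186,"grip":1},{"dp":[0,0,0],"roll":-0.186,"grip":1},{"dp":[0,0,0],"roll":-0.186,"grip":1},{"dp":[0,0,0],"roll":-0.186,"grip":1},{"dp":[0,0,0],"roll":-0.186,"grip":1},{"dp":[0,0,0],"roll":-0.186,"grip":1},{"dp":[0,0,0],"roll":-0.186,"grip":1},{"dp":[0,0,0],"roll":-0.186,"grip":1},{"dp":[0,0,0],"roll":-0.186,"grip":1},{"dp":[0,0,0],"roll":-0.187,"grip":1}]'

```text
time_s: 6.52
ee_pos: [0.4864, -0.2501, 0.157]
eef_rot: [-1.569, 0.002, 0.088]
force: [-0.4, 0.4, -1.6]
grip_width: 0.0193
```

Emit:
apply_moves --deltas '[{"dp":[0.0077,0,0.0483],"roll":0,"grip":1},{"dp":[0.0077,0,0.0483],"roll":0,"grip":1},{"dp":[0.0077,0,0.0483],"roll":0,"grip":1},{"dp":[0.0077,0,0.0483],"roll":0,"grip":1},{"dp":[0.0077,0,0.0483],"roll":0,"grip":1},{"dp":[0.0077,0,0.0483],"roll":0,"grip":1},{"dp":[0.0077,0,0.0483],"roll":0,"grip":1},{"dp":[0.0077,0,0.0483],"roll":0,"grip":1},{"dp":[0,0,0],"roll":0,"grip":1},{"dp":[0,0,0],"roll":0,"grip":1}]'

```text
time_s: 7.78
ee_pos: [0.5162, 0.1393, 0.1574]
eef_rot: [-1.571, 0.002, 0.082]
force: [-0.3, -0.7, -1.3]
grip_width: 0.0193
```

Run:
```python
from h import *
o=ctrl.get_obs();print(o["ee_pos"],o["eef_rot"])
t=imaging.camera("top");s=imaging.camera("scene");cv2.imwrite("pics/top2.png",t);cv2.imwrite("pics/scene2.png",s)
p=proj("top",[o["ee_pos"]])[0].astype(int);q=proj("scene",[o["ee_pos"]])[0].astype(int);print(p,q)
p=np.clip(p,66,315);q=np.clip(q,66,315);o1=[]
a=t[p[1]-65:p[1]+65,p[0]-65:p[0]+65];b=s[q[1]-65:q[1]+65,q[0]-65:q[0]+65]
print(p-65,q-65)
cv2.imwrite("pics/e.png",cv2.resize(np.hstack([a,b]),None,fx=3,fy=3,interpolation=2))
```

```text
[0.51622624 0.1393279  0.15744151] [-1.571209    0.00173685  0.08220998]
[200 190] [208 188]
[135 125] [143 123]
```

View pics/e.png

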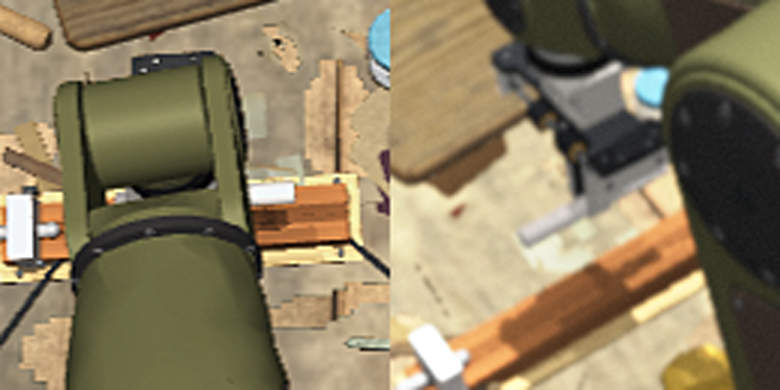

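The bar is held level over the groove. Its rear end shows at about top (232.7,189.3) and its front end at about scene (188,202).

Run:
```python
from h import *
np.set_printoptions(precision=4,suppress=True)
for z in(.148,.151,.154):
  e=np.array([[.5224,.063,z],[.510,.2124,z]]);print(proj("top",e)[0],proj("scene",e)[1])
t=cv2.imread("pics/top2.png");s=cv2.imread("pics/scene2.png")
for n,im,(u0,v0,u1,v1) in(("top",t,(219,180,242,200)),("scene",s,(180,190,214,212))):
    h=cv2.cvtColor(im,cv2.COLOR_BGR2HSV)[v0:v1,u0:u1]; m=((h[...,2]>150)&(h[...,1]<(45))).astype(np.uint8)
    k,l,st,c=cv2.connectedComponentsWithStats(m); j=1+np.argmax(st[1:,4]);p=np.argwhere(l==j)[:,::-1]+[u0,v0]
    f=cv2.fitLine(p.astype(np.float32),2,0,.01,.01).ravel();print(n,st[j],f, p[:,0].min(),p[:,0].max())
    if n=="top":
        W=plane("top",[[222,f[3]+f[1]/f[0]*(222-f[2])],[232,f[3]+f[1]/f[0]*(232-f[2])]],.150+.004);print(W,np.arctan2(*(W[0]-W[1])[1::-1]), "expected x at y:",[.5162-.082*(w[1]-.1393) for w in W])
```

```text
[231.2138 189.0526] [185.5792 203.6117]
[231.1428 188.8412] [185.4457 202.8645]
[231.0714 188.6289] [185.3117 202.1146]
top [ 0  5 14  8 98] [  0.9979  -0.065  225.4796 188.8571] 219 232
[[0.5209 0.0859 0.154 ]
 [0.5229 0.0607 0.154 ]] 1.6526173684586876 expected x at y: [np.float64(0.5205813563382236), np.float64(0.5226478058417899)]
scene [  5   0  25  22 349] [  0.8343  -0.5512 197.4298 201.4126] 185 209
```

Emit:
apply_moves --deltas '[{"dp":[0,0.03,0],"roll":0,"grip":1},{"dp":[0,0.03,0],"roll":0,"grip":1},{"dp":[0,0.025,0],"roll":0,"grip":1},{"dp":[0,0.012,0],"roll":0,"grip":1},{"dp":[0,0,0],"roll":0,"grip":1},{"dp":[0,0,0],"roll":0,"grip":1}]'

```text
time_s: 8.62
ee_pos: [0.5172, 0.1397, 0.0624]
eef_rot: [-1.571, -0.001, 0.082]
force: [-0.2, -0.5, -1.0]
grip_width: 0.0194
```

Emit:
apply_moves --deltas '[{"dp":[0,0.003,0],"roll":0,"grip":1},{"dp":[0,0.002,0],"roll":0,"grip":1},{"dp":[0,0,0],"roll":0,"grip":1},{"dp":[0,0,0],"roll":0,"grip":1}]'

```text
time_s: 9.12
ee_pos: [0.5166, 0.1399, 0.0565]
eef_rot: [-1.571, -0.0, 0.082]
force: [-0.3, 0.2, -1.2]
grip_width: 0.0194
```

Emit:
apply_moves --deltas '[{"dp":[0,0.0015,0],"roll":0,"grip":1},{"dp":[0,0,0],"roll":0,"grip":1},{"dp":[0,0,0],"roll":0,"grip":1}]'

```text
time_s: 9.5
ee_pos: [0.5167, 0.1398, 0.055]
eef_rot: [-1.571, 0.0, 0.082]
force: [-0.5, 0.4, -0.6]
grip_width: 0.0191
```

Emit:
apply_moves --deltas '[{"dp":[0,0.001,0],"roll":0,"grip":1},{"dp":[0,0,0],"roll":0,"grip":1},{"dp":[0,0,0],"roll":0,"grip":1}]'

```text
time_s: 9.88
ee_pos: [0.5167, 0.1399, 0.0544]
eef_rot: [-1.571, -0.0, 0.082]
force: [-3.7, 0.2, 6.3]
grip_width: 0.0196
```

Emit:
apply_moves --deltas '[{"dp":[-0.0005,-0.0005,0],"roll":0,"grip":1},{"dp":[0,0,0],"roll":0,"grip":-0.1},{"dp":[0,0,0],"roll":0,"grip":-0.1},{"dp":[0,0,0],"roll":0,"grip":-0.1},{"dp":[0,0,0],"roll":0,"grip":-0.1},{"dp":[0,0,0],"roll":0,"grip":-0.1},{"dp":[0,-0.02,0],"roll":0,"grip":-0.1},{"dp":[0,-0.03,0],"roll":0,"grip":-0.1},{"dp":[0,-0.03,0],"roll":0,"grip":-0.1},{"dp":[0,0,0],"roll":0,"grip":1}]'

```text
time_s: 11.12
ee_pos: [0.517, 0.14, 0.1364]
eef_rot: [-1.57, -0.004, 0.082]
force: [-0.9, -0.2, -0.9]
grip_width: 0.0447
```

Emit:
apply_moves --deltas '[{"dp":[0,0,-0.05],"roll":0,"grip":1},{"dp":[0,0,-0.05],"roll":0,"grip":1},{"dp":[0,0,-0.005],"roll":0,"grip":1},{"dp":[0,0,0],"roll":0,"grip":1},{"dp":[0,0,0],"roll":0,"grip":1}]'

```text
time_s: 11.75
ee_pos: [0.5245, 0.0361, 0.1341]
eef_rot: [-1.571, 0.001, 0.083]
force: [0.5, 0.8, -0.5]
grip_width: 0.0001
```

Run:
```python
from h import *
o=ctrl.get_obs();print(o["ee_pos"],o["grip_width"])
t=imaging.camera("top");s=imaging.camera("scene");cv2.imwrite("pics/top3.png",t);cv2.imwrite("pics/scene3.png",s)
a=t[160:250,130:265];b=s[175:265,140:275]
cv2.imwrite("pics/f.png",np.vstack([cv2.resize(x,None,fx=3.3,fy=3.3,interpolation=2) for x in(a,b)]))
```

```text
[0.52454362 0.03612718 0.13405558] 0.00010035117504361089
```

View pics/f.png

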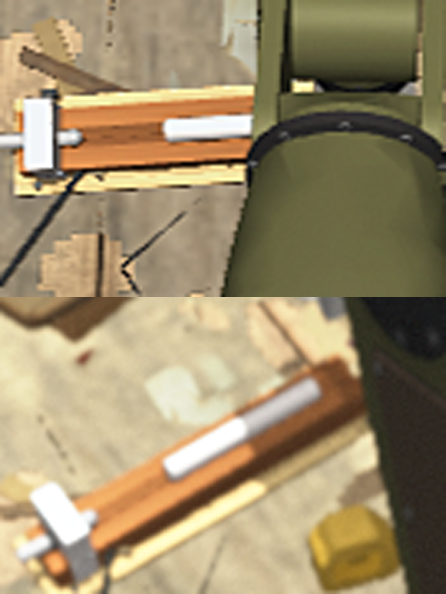

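The bar lies in the groove. Its front end is at top (179.4,199.1) and scene (192,227), its rear end at scene (235,202), and the button tip at top (154.2,201.5).

Run:
```python
from h import *
np.set_printoptions(precision=4,suppress=True)
print(plane("top",[[179.4,199.1],[154.2,201.5]],.045)); print(plane("scene",[[192.1,226.8],[234.8,202.3],[140+95/3.3,175+222/3.3]],.045)); print(tri([[179.4,199.1]],[[192.1,226.8]]))
```

```text
[[0.5108 0.2109 0.045 ]
 [0.503  0.2796 0.045 ]]
[[0.5095 0.2058 0.045 ]
 [0.5226 0.0598 0.045 ]
 [0.4964 0.2842 0.045 ]]
[[0.5088 0.2084 0.0484 0.0047]]
```

Emit:
apply_moves --deltas '[{"dp":[0,0.025,0],"roll":0,"grip":1},{"dp":[0,0.025,0],"roll":0,"grip":1},{"dp":[0,0.02,0],"roll":0,"grip":1},{"dp":[0,0.004,0],"roll":0,"grip":1},{"dp":[0,0,0],"roll":0,"grip":1},{"dp":[0,0,0],"roll":0,"grip":1}]'

```text
time_s: 12.6
ee_pos: [0.5252, 0.0353, 0.0613]
eef_rot: [-1.571, -0.001, 0.082]
force: [-0.9, 0.3, -0.4]
grip_width: 0.0003
```

Emit:
apply_moves --deltas '[{"dp":[0,0.0035,0],"roll":0,"grip":1},{"dp":[0,0,0.004],"roll":0,"grip":1},{"dp":[0,0,0.004],"roll":0,"grip":1},{"dp":[0,0,0.004],"roll":0,"grip":1},{"dp":[0,0,0.004],"roll":0,"grip":1},{"dp":[0,0,0.004],"roll":0,"grip":1},{"dp":[0,0,0.004],"roll":0,"grip":1},{"dp":[0,0,0],"roll":0,"grip":1}]'

```text
time_s: 13.6
ee_pos: [0.5228, 0.0594, 0.057]
eef_rot: [-1.571, -0.0, 0.082]
force: [-0.3, -0.5, -0.1]
grip_width: 0.0006
```

Emit:
apply_moves --deltas '[{"dp":[0,0.0001,0.004],"roll":0,"grip":1},{"dp":[0,0.0001,0.004],"roll":0,"grip":1},{"dp":[0,0.0001,0.004],"roll":0,"grip":1},{"dp":[0,0.0001,0.004],"roll":0,"grip":1},{"dp":[0,0.0001,0.004],"roll":0,"grip":1},{"dp":[0,0.0001,0.004],"roll":0,"grip":1},{"dp":[0,0.0001,0.004],"roll":0,"grip":1},{"dp":[0,0.0001,0.004],"roll":0,"grip":1},{"dp":[0,0.0001,0.004],"roll":0,"grip":1},{"dp":[0,0,0],"roll":0,"grip":1}]'

```text
time_s: 14.85
ee_pos: [0.5197, 0.0953, 0.056]
eef_rot: [-1.571, 0.0, 0.082]
force: [-0.8, 0.7, -0.5]
grip_width: 0.0007
```

Run:
```python
from h import *
np.set_printoptions(precision=4,suppress=True)
o=ctrl.get_obs();print(o["ee_pos"],o["force"])
t=imaging.camera("top");s=imaging.camera("scene");cv2.imwrite("pics/top4.png",t);cv2.imwrite("pics/scene4.png",s)
a=t[160:250,130:265];b=s[175:265,140:275]
cv2.imwrite("pics/g.png",np.vstack([cv2.resize(x,None,fx=3.3,fy=3.3,interpolation=2) for x in(a,b)]))
```

```text
[0.5197 0.0953 0.056 ] [-0.8058  0.7442 -0.5402]
```

View pics/g.png

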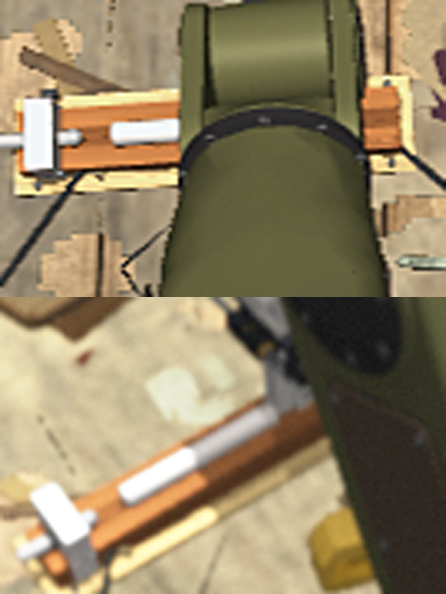

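The bar is still seated. The gap to the button is about 9.4 px, roughly 25 mm, so contact should come near TCP y = 0.121.

Emit:
apply_moves --deltas '[{"dp":[0,0.0001,0.004],"roll":0,"grip":1},{"dp":[0,0.0001,0.004],"roll":0,"grip":1},{"dp":[0,0.0001,0.004],"roll":0,"grip":1},{"dp":[0,0.0001,0.004],"roll":0,"grip":1},{"dp":[0,0,0.002],"roll":0,"grip":1},{"dp":[0,0,0],"roll":0,"grip":1},{"dp":[0,0,0],"roll":0,"grip":1}]'

```text
time_s: 15.82
ee_pos: [0.5184, 0.1129, 0.0557]
eef_rot: [-1.571, -0.0, 0.082]
force: [0.0, 0.3, 0.0]
grip_width: 0.0006
```

Emit:
apply_moves --deltas '[{"dp":[0,0,0.0005],"roll":0,"grip":1},{"dp":[0,0,0.0005],"roll":0,"grip":1},{"dp":[0,0,0],"roll":0,"grip":1}]'

```text
time_s: 16.2
ee_pos: [0.5183, 0.1138, 0.0557]
eef_rot: [-1.571, -0.0, 0.082]
force: [-0.0, -1.1, 0.9]
grip_width: 0.0003
```

Emit:
apply_moves --deltas '[{"dp":[0,0,0.0005],"roll":0,"grip":1},{"dp":[0,0,0.0005],"roll":0,"grip":1},{"dp":[0,0,0.0005],"roll":0,"grip":1},{"dp":[0,0,0],"roll":0,"grip":1}]'

```text
time_s: 16.7
ee_pos: [0.5181, 0.1154, 0.0556]
eef_rot: [-1.571, 0.0, 0.082]
force: [0.3, -0.2, -0.7]
grip_width: 0.0003
```

Emit:
apply_moves --deltas '[{"dp":[0,0,0.0005],"roll":0,"grip":1},{"dp":[0,0,0.0005],"roll":0,"grip":1},{"dp":[0,0,0],"roll":0,"grip":1}]'

```text
time_s: 17.08
ee_pos: [0.518, 0.1165, 0.0556]
eef_rot: [-1.571, 0.0, 0.082]
force: [1.0, -0.3, -1.0]
grip_width: 0.0005
```

Emit:
apply_moves --deltas '[{"dp":[0,0,0.0005],"roll":0,"grip":1},{"dp":[0,0,0.0005],"roll":0,"grip":1},{"dp":[0,0,0],"roll":0,"grip":1}]'

```text
time_s: 17.45
ee_pos: [0.518, 0.1174, 0.0556]
eef_rot: [-1.571, 0.0, 0.082]
force: [-1.4, -1.3, 0.5]
grip_width: 0.0002
```

Emit:
apply_moves --deltas '[{"dp":[0,0,0.0004],"roll":0,"grip":1},{"dp":[0,0,0.0004],"roll":0,"grip":1},{"dp":[0,0,0],"roll":0,"grip":1}]'

```text
time_s: 17.82
ee_pos: [0.5179, 0.1182, 0.0556]
eef_rot: [-1.571, 0.0, 0.082]
force: [1.0, -1.5, -0.1]
grip_width: 0.0007
```

Emit:
apply_moves --deltas '[{"dp":[0,0,0.0004],"roll":0,"grip":1},{"dp":[0,0,0.0004],"roll":0,"grip":1},{"dp":[0,0,0],"roll":0,"grip":1}]'

```text
time_s: 18.2
ee_pos: [0.5178, 0.119, 0.0557]
eef_rot: [-1.571, 0.0, 0.082]
force: [-0.0, -0.1, -1.0]
grip_width: 0.0005
```

Emit:
apply_moves --deltas '[{"dp":[0,0,0.0004],"roll":0,"grip":1},{"dp":[0,0,0.0004],"roll":0,"grip":1},{"dp":[0,0,0],"roll":0,"grip":1}]'

```text
time_s: 18.58
ee_pos: [0.5178, 0.1198, 0.0557]
eef_rot: [-1.571, -0.0, 0.082]
force: [0.6, 0.1, 0.1]
grip_width: 0.0005
```

Emit:
apply_moves --deltas '[{"dp":[0,0,0.0004],"roll":0,"grip":1},{"dp":[0,0,0.0004],"roll":0,"grip":1},{"dp":[0,0,0],"roll":0,"grip":1}]'

```text
time_s: 18.95
ee_pos: [0.5177, 0.1206, 0.0556]
eef_rot: [-1.571, 0.0, 0.082]
force: [-0.0, -0.4, -0.4]
grip_width: 0.0008
```

Emit:
apply_moves --deltas '[{"dp":[0,0,0.0004],"roll":0,"grip":1},{"dp":[0,0,0.0004],"roll":0,"grip":1},{"dp":[0,0,0],"roll":0,"grip":1}]'

```text
time_s: 19.32
ee_pos: [0.5176, 0.1214, 0.0556]
eef_rot: [-1.571, 0.0, 0.082]
force: [-0.3, 0.2, -0.3]
grip_width: 0.0004
```

Emit:
apply_moves --deltas '[{"dp":[0,0,0.0004],"roll":0,"grip":1},{"dp":[0,0,0.0004],"roll":0,"grip":1},{"dp":[0,0,0],"roll":0,"grip":1}]'

```text
time_s: 19.7
ee_pos: [0.5176, 0.1222, 0.0557]
eef_rot: [-1.571, -0.0, 0.082]
force: [0.6, 0.0, -0.8]
grip_width: 0.0003
```

Emit:
apply_moves --deltas '[{"dp":[0,0,0.0004],"roll":0,"grip":1},{"dp":[0,0,0.0004],"roll":0,"grip":1},{"dp":[0,0,0],"roll":0,"grip":1}]'

```text
time_s: 20.08
ee_pos: [0.5175, 0.1227, 0.0556]
eef_rot: [-1.571, 0.0, 0.082]
force: [-0.1, -4.8, -0.9]
grip_width: 0.0004
```

Run:
```python
from h import *
print(ctrl.get_obs()["force"])
t=imaging.camera("top");cv2.imwrite("pics/top5.png",t);g=cv2.cvtColor(t,cv2.COLOR_BGR2GRAY)
g4=cv2.cvtColor(cv2.imread("pics/top4.png"),cv2.COLOR_BGR2GRAY)
for v in(199,200,201): print(v,g4[v,148:172],g[v,148:172])
```

```text
[-0.05474472 -4.77453474 -0.89604927]
199 [104 106 123 167 176 120  88 103 105 106 105 107 109 110  99 174 250 251
 247 247 247 247 247 247] [105 106 124 165 169 183 248 253 250 250 250 249 249 249 248 248 248 247
 247 247 247 248 252 248]
200 [215 227 218 220 227 196 150 114 117 116 116 116 114 112 102 177 251 251
 248 247 248 248 248 248] [215 227 217 218 217 217 245 249 247 247 247 247 247 247 247 247 247 247
 246 247 247 248 253 249]
201 [235 245 237 245 254 199 134  95 124 122 122 122 114  94  85 164 249 252
 247 246 246 246 246 246] [235 245 236 244 246 221 247 252 249 249 248 249 248 248 248 248 248 248
 247 248 248 247 252 243]
```

Contact: the push reads 4.8 N, and the picture shows the bar end at the button with no gap. I add a touch and hold.

Emit:
apply_moves --deltas '[{"dp":[0,0,0.0001],"roll":0,"grip":1},{"dp":[0,0,0],"roll":0,"grip":1},{"dp":[0,0,0],"roll":0,"grip":1}]'

```text
time_s: 20.5
ee_pos: [0.5175, 0.1227, 0.0556]
eef_rot: [-1.571, 0.0, 0.082]
force: [1.0, -5.0, 0.1]
grip_width: 0.0006
```

Emit:
apply_moves --deltas '[{"dp":[0,0,0.0001],"roll":0,"grip":1},{"dp":[0,0,0],"roll":0,"grip":1},{"dp":[0,0,0],"roll":0,"grip":1},{"dp":[0,0,0],"roll":0,"grip":1}]'

```text
time_s: 21.0
ee_pos: [0.5175, 0.1228, 0.0556]
eef_rot: [-1.571, 0.0, 0.082]
force: [1.2, -7.5, -0.1]
grip_width: 0.0007
```

Emit:
apply_moves --deltas '[{"dp":[0,0,0],"roll":0,"grip":1},{"dp":[0,0,0],"roll":0,"grip":1},{"dp":[0,0,0],"roll":0,"grip":1},{"dp":[0,0,0],"roll":0,"grip":1},{"dp":[0,0,0],"roll":0,"grip":1},{"dp":[0,0,0],"roll":0,"grip":1}]'

```text
time_s: 21.75
ee_pos: [0.5176, 0.1228, 0.0557]
eef_rot: [-1.571, -0.0, 0.082]
force: [0.4, -7.3, -0.1]
grip_width: 0.0003
```

Held over a second at about 5 to 7.5 N. I back off gently along the groove.

Emit:
apply_moves --deltas '[{"dp":[0,0,-0.0003],"roll":0,"grip":1},{"dp":[0,0,-0.0005],"roll":0,"grip":1},{"dp":[0,0,-0.002],"roll":0,"grip":1},{"dp":[0,0,-0.006],"roll":0,"grip":1},{"dp":[0,0,-0.015],"roll":0,"grip":1},{"dp":[0,0,-0.015],"roll":0,"grip":1},{"dp":[0,-0.03,0],"roll":0,"grip":1},{"dp":[0,-0.04,0],"roll":0,"grip":1},{"dp":[0,-0.03,-0.04],"roll":0,"grip":1},{"dp":[0,0,-0.04],"roll":0,"grip":1}]'

```text
time_s: 23.0
ee_pos: [0.5282, 0.003, 0.1582]
eef_rot: [-1.571, -0.004, 0.082]
force: [0.6, -0.2, -0.8]
grip_width: 0.0004
```

Run:
```python
from h import *
o=ctrl.get_obs();print(o["ee_pos"],o["force"],o["time_s"])
t=imaging.camera("top");s=imaging.camera("scene");cv2.imwrite("pics/top6.png",t)
g=cv2.cvtColor(t,cv2.COLOR_BGR2GRAY)
for v in(199,200,201): print(v,g[v,148:172])
a=t[160:250,130:265];b=s[175:265,140:275]
cv2.imwrite("pics/i.png",np.vstack([cv2.resize(x,None,fx=3.3,fy=3.3,interpolation=2) for x in(a,b)]))
```

```text
[0.52815721 0.00299885 0.15815264] [ 0.55978704 -0.2459242  -0.834436  ] 23.0
199 [103 106 124 165 168 180 247 253 250 250 249 249 248 248 248 248 247 247
 246 246 246 246 246 246]
200 [214 225 217 217 217 216 245 249 247 246 246 246 246 246 246 246 246 246
 246 247 247 247 247 248]
201 [234 244 236 244 246 206 237 252 248 248 248 248 248 248 248 248 248 247
 247 247 247 246 246 246]
```

View pics/i.png

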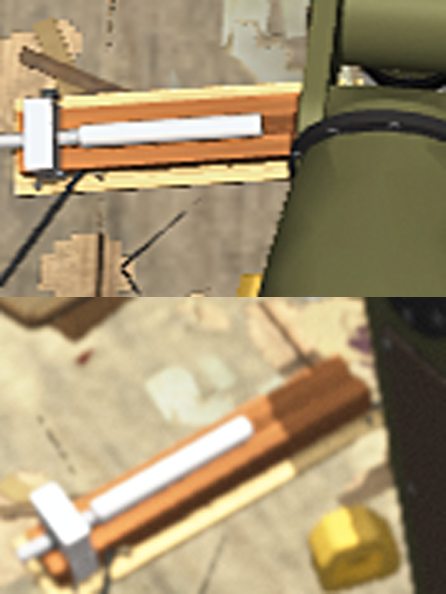

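The bar is seated in the groove with its end on the button, at top (154,201), and those pixels have not changed since the press. The hand is clear, so I let it settle and hand in.

Emit:
apply_moves --deltas '[{"dp":[0,0,0],"roll":0,"grip":1},{"dp":[0,0,0],"roll":0,"grip":1},{"dp":[0,0,0],"roll":0,"grip":1},{"dp":[0,0,0],"roll":0,"grip":1}]'

```text
time_s: 23.6
ee_pos: [0.5272, 0.0052, 0.1556]
eef_rot: [-1.571, 0.0, 0.083]
force: [0.8, 0.7, 0.1]
grip_width: 0.0006
```

```bash
python3 -c "
from station import ctrl
print(ctrl.hand_in())"
```

```text
the job is handed in; nothing more can be done
None
```

The long bar lies in the V-groove with its end on the stop's button, and I handed the job in at 23.6 s.

- **Laying:** I gripped the bar on the rest and laid it in the groove with its end about 85–90 mm short of the block.
- **Sliding and pressing:** I pushed it along with closed fingertips until contact. I then held it for about 1.5 s at readings of 4.8 to 7.5 N, which include a small groove friction, and backed off along the groove.

**Last checks:** Pictures from both cameras show the bar seated. In the top view its end did not move after the release, the hand was clear, and the force reading was back to noise, under about 1 N.

**Not confirmed:**
- The resting contact force on the button is too small for me to measure.
- The arm hid the bar in the rest from the scene camera, so its height there came from the top view and the stated value. The robot pose and top camera later agreed to about 0.4 mm sideways and the scene camera to a couple of pixels. The grasp did read a 14 N side force, from being about 2 mm off-centre.
- I did not measure the short bar, tape or jar again at the end. Nothing I moved came near the jar or tape.

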